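Set up the tagging station: shut the label drawer and turn up the tag tub

TASK

Get the tagging station ready: first push the open label drawer of the grey unit fully home until it clicks into its catch, then turn the upside-down orange tub over so that it stands mouth-up, wholly on the round green-and-white disc in front of the unit, and leave the drawer shut. Do not shift the tape dispenser, the jar or the bundle of tags.

Things in the scene. Friction and masses are not known exactly. Their poses are not given: they have to be found in the camera images.
- tub: Orange square tub, 86 x 86 mm outside, 125 mm tall, walls and closed bottom 8 mm thick, about 0.3 kg. Starts upside down, left or right of the disc, turned up to 15 degrees from the unit. Origin: centre of its open mouth, level with the rim; z runs from the mouth to the closed bottom (up while upside down, down once it stands mouth-up); x and y are normal to its side faces.
- tub_base (a point): Centre of the outer face of the tub's closed bottom, 125 mm along the tub's z axis from its mouth.
- bay: Flat disc of tape on the table in front of the drawer unit, 190 mm across, green edge round a white middle; no thickness to speak of. Origin: its centre, on the table.
- unit_front (a point): Middle of the foot of the front face of the grey benchtop drawer unit, at table height. The unit is fixed to the table, 220 mm deep, 280 mm wide, 100 mm tall, and may be turned a few degrees. This point's x axis points into the unit (the way the drawer shuts), y along its front, z up.
- unit_drawer0 (a joint): The one drawer of the unit, with a blue front 274 mm wide from 14 to 88 mm above the table. Value: how far it is drawn out along the unit's -x, in m; 0 is fully home. A sprung catch resists over the last 18 mm (about 7 N) and then pulls it home. Open, it overhangs the disc.
- unit_drawer0_handle (a point): Middle of the drawer's steel bar handle: a horizontal bar 120 mm long along the unit's y, 35 mm before the drawer front, about 62 mm above the table. Moves with the drawer.
- tags: Bystander: white bundle of swing tags with a blue band, 50 x 85 x 30 mm tall, lying on the other side of the disc from the tub. Origin: centre of its underside.
- dispenser: Bystander: heavy steel tape dispenser, 60 mm (x) x 110 mm (y) x 89 mm tall, on the robot's side of the work. Origin: centre of its underside.
- jar: Bystander: clear jar with a red cap, 56 mm across, 85 mm tall, on the robot's side of the work. Origin: centre of its underside.
Mind the look-alikes: they are no part of the job. What is meant by the tub is not blue, and is the larger of those in its own colour.

How it is judged:
By the outcome, as a careful person would: the job done as asked, in the order asked, and still so for the second after the job is handed in, with the robot touching nothing.
It also fails if it takes over 72 s, if anything falls off the work surface, if the arm or the gripper's body presses on something with over 40 N, if the wrist force passes 120 N, or if a joint passes its speed limit or range.

ROBOT

A 6-joint arm with a two-finger parallel gripper is mounted at the origin on the work surface. World frame = base frame: x ahead of the robot, y to its left, z up, the work surface at z = 0. Lengths are in m, angles in rad, forces in N, time in s.
With the tool pointing down it reaches from about 0.275 to 0.825 m from the base axis. Payload 4.9 kg.
Tool frame: the origin (TCP) lies midway between the tips of the shut fingers; the grasp point (between the pads) lies 19 mm behind it (grip_point_offset is the distance from the TCP to the grasp point, in m); z points along the fingers, y is the line along which they close (so a half turn about z gives the same grasp; the last joint's range is limited). The gripper opens to 85 mm and grips with 20 to 120 N. Pads are 22 mm wide; open, the fingers measure 114 mm over their backs; the gripper's body (76 mm by 85 mm) begins 54 mm behind the grasp point. The pads swing forward as they close: fully open they stand 13 mm farther back than shut.
Start: joints at [-1.34, 0.326, -0.193, 1.052, 0, 1.437], TCP at [0.196, -0.514, 0.231] pointing down, gripper open.
Joint ranges: [-2.65, 2.65], [-0.97, 1.79], [-1.3, 1.35], [-1.93, 2.1], [-1.47, 1.37], [-3.14, 3.14]. Speed limits (rad/s): [2.57, 2.57, 3.14, 3.14, 3.14, 3.14].

INTERFACE

Orientations are given as a rotation vector (axis times angle).
In Python, from cell import * gives the robot as it stands. Calls block until the motion is done:
- movep(position, orientation): joint-space move of the TCP to a pose.
- move_l(position, velocity=0.15, rot=None, until_force=None): straight line of the TCP; rot=None keeps the orientation; velocity is the mean speed in m/s. With until_force (N) it stops when the force on the tool has changed by that much, and returns True; else False.
- set_joints(angles): joint-space move.
- let_go() and grab(newtons=None): open the fingers fully, or close them until they stop; newtons is the grip in N (None keeps the last).
- sleep(seconds).
- ik(position, orientation): joint angles nearest the present ones, or None.
- get_state(): the state.
- grab_frame(name): name is "scene" or "top" or "wrist"; returns a dict with "img" (400x640x3 uint8, red, green, blue), "fx", "fy", "cx", "cy" (pixels), "cam_to_world" (4x4, takes a point from camera to world coordinates); the wrist camera has in their place "T_tool_cam" (4x4, takes a point from camera to tool coordinates, whose origin is the TCP and whose axes are the flange's). Camera axes: x right, y down, z forward; pixel columns grow to the right and rows downward; lengths in m; the calibration is good to about 2 mm. A picture is of the moment at which its call begins: read the wrist's pose just before it. There is no depth.
A pose or a line that the arm cannot do raises MotionError and nothing moves.
- sign_off(): hands the job in; it is judged then, once.
Trained networks look in the newest picture that a camera, given by its name, has taken for a name from the list of things; names that differ only in an ending like _2 or _b are one class to them, and where a whole thing is asked for, a point or a joint stands for the part that bears it (a point fixed in the world has none). Each returns a list of dicts, best first, with "score" (0 to 1); they miss things now and then, are a little off and sometimes report something else, mostly with a low value. They report only what shows in the picture. A call takes as long as a camera call. They do not tell look-alikes from the thing itself.
- spot_in(camera, name): "centre" ([column, row] in pixels, amid what is visible of it).
- silhouettes(camera, name): "mask" (400x640 bool, what is visible of it) and "centre" ([column, row] in pixels, amid what is visible of it).
- tip_of(camera, name): "centre" ([column, row] in pixels: a listed point, or the origin of a listed thing).
The state is a dict: "clock": time; "q": joint angles; "joint_velocities": joint speeds; "tau": joint torques, N m; "position": TCP position; "eef_rot": TCP orientation; "contact_force": force on the tool from outside, world axes, zero at the start; "wrist_torque": the same for the moment, N m; "finger_gap": opening from 0.0 (shut) to 1.0 (fully open); "grasp_force": force on a finger pad.
Only numpy, scipy, OpenCV 4.12 (cv2) and the standard library are available. Lean on these libraries where they do the work, as an engineer would, in place of code of your own. Each camera call takes 0.05 s, during which the arm holds its last target. There are 200 camera calls.

## Working session

There is one attempt and no reset: what is moved stays moved. The work goes in short steps, each a Python script; the robot and the scene stay as the last script left them, time stands still between calls to the robot, and variables do not carry over. Pictures are saved under pics/ and viewed, at most 10 in all, crops included, and the job is handed in when it is done.

```bash
mkdir -p pics; ls; python3 - <<'E'
from cell import *
import cv2,numpy as np
for c in ["scene","top"]:
    f=grab_frame(c); cv2.imwrite(f"pics/{c}0.png",f["img"][:,:,::-1])
    print(c,f["fx"],f["cx"],f["cy"],np.round(f["cam_to_world"],3).tolist())
    for n in ["tub","tub_base","bay","unit_front","unit_drawer0_handle","tags","dispenser","jar"]:
        print(n,[(np.round(d["centre"]).tolist(),round(d["score"],2)) for d in tip_of(c,n)[:3]])
print(get_state())
E
```

```text
pics
scene 477.0186397540768 323.78832262938903 205.14510332769294 [[-0.871, 0.414, -0.264, 0.847], [0.491, 0.72, -0.491, 0.595], [-0.013, -0.557, -0.83, 1.069], [0.0, 0.0, 0.0, 1.0]]
tub [([413.0, 327.0], 0.84), ([375.0, 287.0], 0.77), ([329.0, 332.0], 0.66)]
tub_base [([420.0, 316.0], 0.87), ([332.0, 316.0], 0.63), ([382.0, 261.0], 0.58)]
bay [([312.0, 221.0], 0.91)]
unit_front [([270.0, 246.0], 0.63)]
unit_drawer0_handle [([310.0, 210.0], 0.85), ([352.0, 158.0], 0.28)]
tags [([284.0, 164.0], 0.93), ([307.0, 208.0], 0.74)]
dispenser [([417.0, 245.0], 0.64), ([384.0, 258.0], 0.29)]
jar [([354.0, 158.0], 0.94), ([271.0, 245.0], 0.16)]
top 451.9492860656348 329.04867335050557 201.00076893265037 [[0.027, -0.989, 0.147, 0.366], [-1.0, -0.028, -0.006, 0.019], [0.01, -0.147, -0.989, 1.202], [0.0, 0.0, 0.0, 1.0]]
tub [([250.0, 211.0], 0.86), ([200.0, 216.0], 0.63), ([235.0, 152.0], 0.61)]
tub_base [([191.0, 213.0], 0.74), ([222.0, 138.0], 0.65)]
bay [([341.0, 198.0], 0.66)]
unit_front [([330.0, 144.0], 0.89), ([248.0, 211.0], 0.52)]
unit_drawer0_handle [([334.0, 190.0], 0.77), ([240.0, 204.0], 0.68)]
tags [([421.0, 211.0], 0.81)]
dispenser [([264.0, 269.0], 0.93)]
jar [([389.0, 273.0], 0.93)]
{'clock': 0.9, 'q': array([-1.34019326e+00,  3.26151644e-01, -1.92588736e-01,  1.05202849e+00,
       -5.28390191e-05,  1.43658397e+00]), 'joint_velocities': array([ 1.21638805e-03,  7.53079128e-06,  2.36498953e-03,  8.14883580e-04,
       -1.00919364e-03, -1.87389544e-03]), 'tau': array([ 7.71857485e-04, -4.43310070e+01,  2.62762213e+01,  6.76515465e-04,
       -7.35168760e-05,  2.86216149e-06]), 'position': array([ 0.19621939, -0.51382069,  0.23131148]), 'eef_rot': array([ 3.08944349e+00,  5.69872771e-01, -8.08242177e-05]), 'contact_force': array([-0.43881225, -0.22266473, -0.49211465]), 'wrist_torque': array([-0.00517309,  0.01629454, -0.00196987]), 'grasp_force': 0.0, 'finger_gap': 1.0009197555848257}
```

View pics/scene0.png

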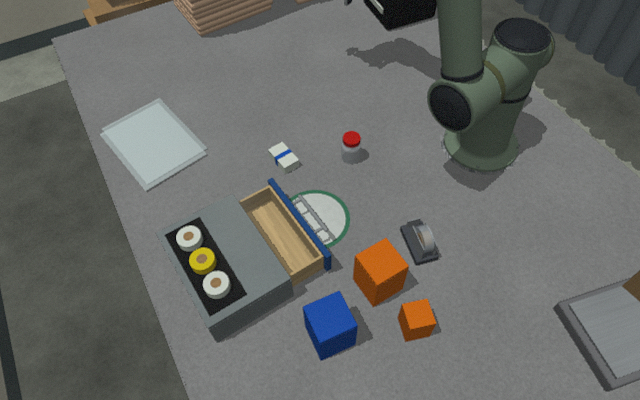

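View pics/top0.png

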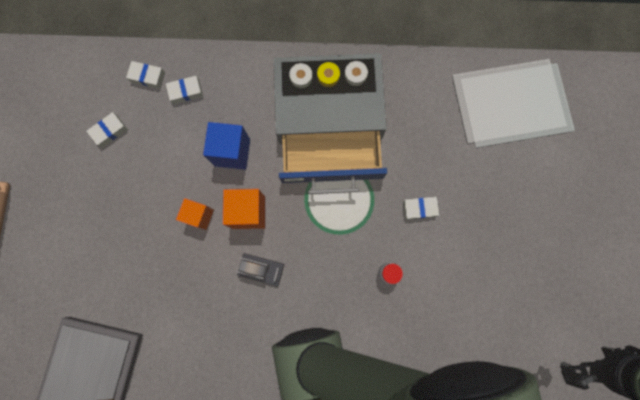

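Both views show the real tub as the larger orange one (top view 243,208), with the small orange one at (193,213) and the blue one at (227,145) as look-alikes. The drawer is open over the disc (340,198), the dispenser is at (260,268), the jar at (391,273) and the tags at (421,208). The tub is too wide to grip across, so I'll push it onto its side and then grip its rim wall.

```bash
cat > h.py <<'E'
from cell import *
import numpy as np, cv2
from scipy.spatial.transform import Rotation as R
def ray(f,uv,z):
    T=f["cam_to_world"]; d=T[:3,:3]@[(uv[0]-f["cx"])/f["fx"],(uv[1]-f["cy"])/f["fy"],1]
    return T[:3,3]+d*(z-T[2,3])/d[2]
def rv(z,y):  # rotvec from tool z and y axes
    z=np.array(z,float);y=np.array(y,float);z/=np.linalg.norm(z);y-=z*(y@z);y/=np.linalg.norm(y)
    return R.from_matrix(np.c_[np.cross(y,z),y,z]).as_rotvec()
def orange(img):
    h=cv2.cvtColor(img,cv2.COLOR_RGB2HSV); m=cv2.inRange(h,(3,170,70),(18,255,255))
    cs,_=cv2.findContours(m,cv2.RETR_EXTERNAL,cv2.CHAIN_APPROX_NONE)
    return max(cs,key=cv2.contourArea),m,h
E
python3 - <<'E'
from h import *
f=grab_frame("top"); c,m,h=orange(f["img"])
# bright (top) face of largest orange
mm=np.zeros_like(m); cv2.drawContours(mm,[c],-1,255,-1)
v=h[:,:,2][mm>0]; print("V pct",np.percentile(v,[5,15,30,50,80]))
t=((mm>0)&(h[:,:,2]>0.9*np.percentile(v,60))).astype(np.uint8)
cs,_=cv2.findContours(t,0,1); cc=max(cs,key=cv2.contourArea)
w=np.array([ray(f,p[0],.125)[:2] for p in cc]).astype(np.float32)
print("tub top",cv2.minAreaRect(w))
for n,z in [("bay",0),("unit_front",0),("unit_drawer0_handle",.062),("tags",0),("dispenser",0),("jar",0)]:
    for s in ["tip_of","spot_in"]:
        r=globals()[s]("top",n)
        if r: print(n,s,round(r[0]["score"],2),np.round(ray(f,r[0]["centre"],z),3))
# blue drawer front orientation
b=cv2.inRange(h,(100,120,40),(125,255,255)); cs,_=cv2.findContours(b,0,1)
for k in cs:
    if cv2.contourArea(k)>60:
        w=np.array([ray(f,p[0],.088)[:2] for p in k]).astype(np.float32); print("blue",cv2.minAreaRect(w))
for px in [(274,131),(386,129),(178,200),(209,205),(195,228)]: print(px,np.round(ray(f,px,.1 if px[1]<135 else .06),3))
print(np.round(ray(f,(274,131),.1),3))
E
```

```text
V pct [ 90.   143.05 195.   198.   200.  ]
tub top ((0.5081450939178467, 0.22596821188926697), (0.08187621086835861, 0.08128582686185837), 2.8648366928100586)
bay tip_of 0.92 [ 0.549 -0.007  0.   ]
bay spot_in 0.7 [ 0.534 -0.014  0.   ]
unit_front tip_of 0.56 [0.698 0.01  0.   ]
unit_front spot_in 0.84 [0.778 0.023 0.   ]
unit_drawer0_handle tip_of 0.93 [0.566 0.001 0.062]
unit_drawer0_handle spot_in 0.89 [0.642 0.004 0.062]
tags tip_of 0.74 [ 0.529 -0.228  0.   ]
tags spot_in 0.67 [0.656 0.001 0.   ]
dispenser tip_of 0.85 [0.367 0.185 0.   ]
dispenser spot_in 0.83 [0.361 0.186 0.   ]
jar tip_of 0.81 [ 0.364 -0.155  0.   ]
jar spot_in 0.61 [ 0.357 -0.153  0.   ]
blue ((0.6027427315711975, 0.005185335874557495), (0.01134258508682251, 0.26491284370422363), 4.267045974731445)
blue ((0.6768571734428406, 0.2838904857635498), (0.0943535640835762, 0.09464612603187561), 85.1469497680664)
(274, 131) [0.705 0.156 0.1  ]
(386, 129) [ 0.718 -0.127  0.1  ]
(178, 200) [0.528 0.397 0.06 ]
(209, 205) [0.517 0.317 0.06 ]
(195, 228) [0.458 0.349 0.06 ]
[0.705 0.156 0.1  ]
```

```bash
cat >> h.py <<'E'
def best(p,z,y):
    """of the two equivalent half turns, the one with the lower wrist travel/legal"""
    o=[]; q0=get_state()["q"]
    for s in (1,-1):
        r=rv(z,s*np.array(y,float)); q=ik(p,r)
        if q is not None: o.append((np.abs(np.array(q)-q0).max(),r,np.round(q,2)))
    o.sort(key=lambda t:t[0]); print("ik",[t[2].tolist() for t in o]); return o[0][1]
def st(m=""):
    s=get_state(); print(m,round(s["clock"],1),np.round(s["position"],3),np.round(s["contact_force"],1),round(s["finger_gap"],2))
E
python3 - <<'E'
from h import *
a=np.radians(3.5); ux=np.array([np.cos(a),np.sin(a),0]); uy=np.array([-np.sin(a),np.cos(a),0])
h=np.array([.566,.002,.045])
p=h-.065*ux
grab(30)
r=best(p+[0,0,.2],(0,0,-1),uy)
movep(p+[0,0,.2],r); st()
move_l(p,.25); st()
print(move_l(h+.09*ux,.1,until_force=30)); st("a")
print(move_l(h+.14*ux,.05,until_force=30)); st("b")
f=grab_frame("top"); cv2.imwrite("pics/t1.png",f["img"][60:320:,150:470,::-1].repeat(2,0).repeat(2,1))
E
```

```text
ik [[-0.15, 0.23, -0.29, 1.05, 0.0, 2.93], [-0.15, 0.23, -0.29, 1.05, 0.0, -0.21]]
 4.5 [ 0.501 -0.003  0.245] [-0.8  0.7  0.1] -0.0
 5.4 [ 0.502 -0.002  0.046] [0.7 0.3 0.1] 0.0
True
a 6.8 [0.641 0.007 0.043] [-0.6 -0.2  0. ] -0.0
True
b 7.2 [0.641 0.007 0.042] [ 0.4  0.5 -1.3] 0.0
```

View pics/t1.png

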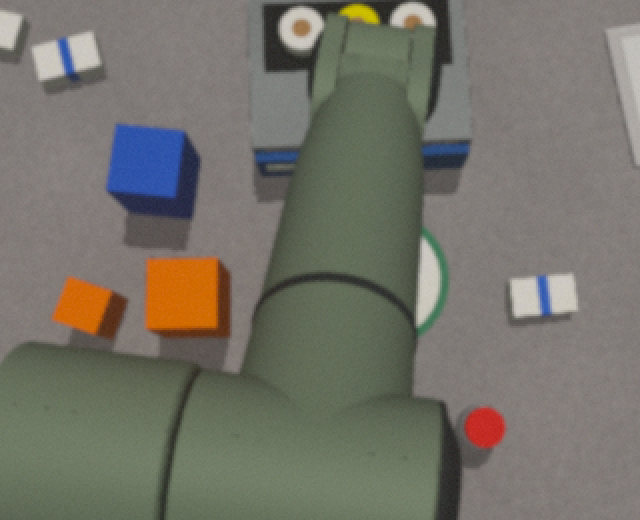

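```bash
python3 - <<'E'
from h import *
p=get_state()["position"]
move_l(p-[.04,0,0],.15); move_l(p+[-.04,0,.2],.3)
d=np.array([.05,-.9987,0]); x=np.array([.9987,.05,0])
z=np.array([0,0,-1])*np.cos(.35)+d*np.sin(.35)
c=np.array([.508,.226,0]); s=c-d*.065+[0,0,.05]
r=best(s,z,x)
movep(s+[0,0,.16],r); st()
f=grab_frame("top"); cv2.imwrite("pics/t2.png",f["img"][60:320:,150:470,::-1].repeat(2,0).repeat(2,1))
move_l(s,.15,until_force=8); st("down")
print(move_l(s+d*.16,.1,until_force=25)); st("slid")
f=grab_frame("scene"); cv2.imwrite("pics/s2.png",f["img"][:,:,::-1])
E
```

```text
ik [[0.55, 0.7, -0.12, 0.92, -0.31, 2.1], [0.55, 0.7, -0.12, 0.92, -0.31, -1.04]]
 9.7 [0.505 0.29  0.209] [-0.4 -0.7 -0. ] 0.0
down 10.9 [0.505 0.291 0.051] [-0.4  0.7 -0. ] -0.0
False
slid 12.7 [0.513 0.131 0.05 ] [-0.5 -0.   0.5] 0.0
```

View pics/s2.png

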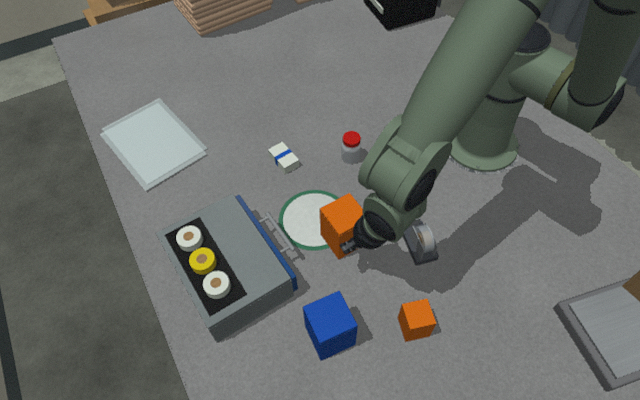

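```bash
cat > meas.py <<'E'
from h import *
def tubtop(zt=.125):
    f=grab_frame("top"); c,m,h=orange(f["img"])
    mm=np.zeros_like(m); cv2.drawContours(mm,[c],-1,255,-1)
    v=h[:,:,2][mm>0]; t=((mm>0)&(h[:,:,2]>0.9*np.percentile(v,60))).astype(np.uint8)
    cs,_=cv2.findContours(t,0,1); cc=max(cs,key=cv2.contourArea)
    w=np.array([ray(f,p[0],zt)[:2] for p in cc]).astype(np.float32)
    r=cv2.minAreaRect(w); print("tubtop",r); return f,r
E
python3 - <<'E'
from meas import *
p=get_state()["position"]
move_l(p+[0,.05,0],.2); move_l(p+[0,.09,.13],.3)
f,r=tubtop()
cv2.imwrite("pics/t3.png",f["img"][60:320:,150:470,::-1].repeat(2,0).repeat(2,1)); st()
E
```

```text
tubtop ((0.5154184103012085, 0.07606491446495056), (0.08221475034952164, 0.0796523466706276), 2.3258683681488037)
 13.8 [0.512 0.22  0.179] [ 0.4 -0.2 -0.4] -0.0
```

View pics/t3.png

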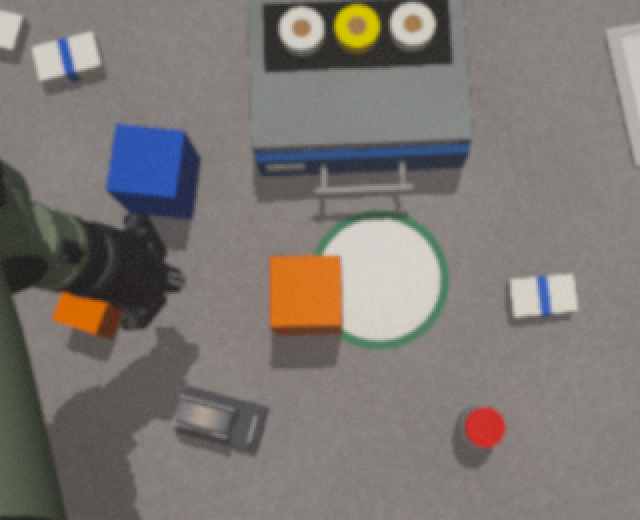

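```bash
python3 - <<'E'
from h import *
a=np.radians(2.4); d=np.array([np.sin(a),-np.cos(a),0]); x=np.array([np.cos(a),np.sin(a),0]); up=np.array([0,0,1.])
c=np.array([.5155,.076,0]); piv=c+d*.043
for k in (1,-1):
    for zz in (.08,.2): print("hgrasp",zz,np.round(ik(piv+d*.03+up*zz,rv(d,k*up)),2) if ik(piv+d*.03+up*zz,rv(d,k*up)) is not None else None)
    print("down", ik(np.array([.55,-.05,.14]),rv(-up,k*np.array(d))))
def at(th,h=.110,off=.012):
    w=.086; y=w*np.cos(th)-h*np.sin(th); z=w*np.sin(th)+h*np.cos(th)
    return piv-d*(y+off)+up*z
s=at(0,off=.025); s[2]=.110
move_l(s-d*.02,.2)
for t in (0,8,16,24,32,40,46):
    print(t,move_l(at(np.radians(t)),.08,until_force=20)); 
    if t in(16,32): st()
sleep(.4); st("end")
f=grab_frame("scene"); cv2.imwrite("pics/s4.png",f["img"][:,:,::-1])
E
```

```text
hgrasp 0.08 [ 0.42  1.33  0.12  1.93 -1.19 -1.57]
hgrasp 0.2 [ 0.42  1.13  0.02  2.04 -1.19 -1.57]
down [-0.22432618  0.40779931 -0.32086392  0.8421331   0.          2.87537857]
hgrasp 0.08 [ 0.42  1.33  0.12  1.93 -1.19  1.57]
hgrasp 0.2 [ 0.42  1.13  0.02  2.04 -1.19  1.57]
down [-0.22432618  0.40779931 -0.32086392  0.8421331   0.         -0.26621408]
0 False
8 False
16 False
 15.7 [0.515 0.097 0.13 ] [-0.3  0.7  1. ] 0.0
24 False
32 False
 16.5 [0.516 0.059 0.139] [-0.1  1.   0. ] 0.0
40 False
46 False
end 17.6 [0.518 0.026 0.138] [ 0.2  0.1 -0. ] -0.0
```

View pics/s4.png

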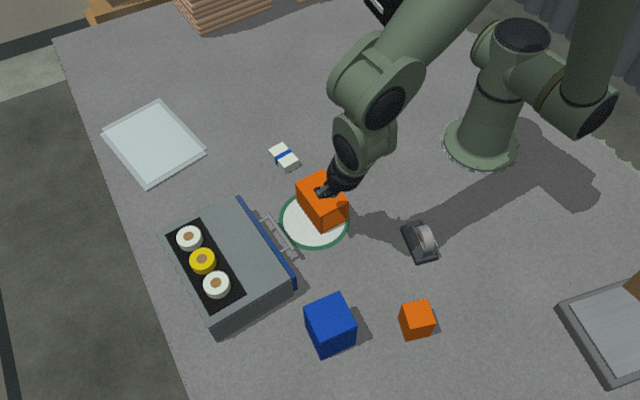

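```bash
python3 - <<'E'
from meas import *
from scipy.optimize import minimize_scalar
p=get_state()["position"]
move_l(p+[-.0,.1,.05],.3); move_l(p+[0,.16,.05],.3)
f,r=tubtop(.086)
cv2.imwrite("pics/t5.png",f["img"][60:320:,150:470,::-1].repeat(2,0).repeat(2,1)); st()
P=np.array([.53,0,.2]); z1=np.array([0,-1,0.]); z2=np.array([.3,-.8,-.5]);z2/=np.linalg.norm(z2)
q1=ik(P,rv(z1,[0,0,1]))
for L in np.arange(.1,.36,.02):
    q2=ik(P-L*z1+L*z2,rv(z2,[0,0,1])); print(round(L,2),None if q2 is None else np.round(np.array(q2)-q1,3)[:3])
E
```

```text
tubtop ((0.5195121169090271, -0.027625851333141327), (0.08101755380630493, 0.1210605651140213), 2.8870627880096436)
 18.6 [0.517 0.185 0.187] [ 0.   0.2 -0.5] -0.0
0.1 [-0.022 -0.573 -0.571]
0.12 [-0.02  -0.547 -0.556]
0.14 [-0.018 -0.521 -0.54 ]
0.16 [-0.015 -0.495 -0.523]
0.18 [-0.013 -0.47  -0.506]
0.2 [-0.011 -0.444 -0.488]
0.22 [-0.009 -0.419 -0.469]
0.24 [-0.006 -0.394 -0.45 ]
0.26 [-0.004 -0.369 -0.429]
0.28 [-0.002 -0.344 -0.409]
0.3 [-0.    -0.319 -0.387]
0.32 [ 0.002 -0.294 -0.365]
0.34 [ 0.003 -0.269 -0.342]
```

View pics/t5.png

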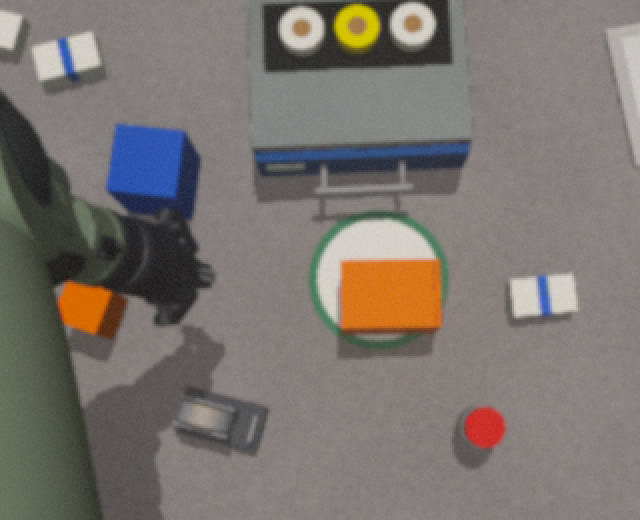

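```bash
cat > g.py <<'E'
from meas import *
a=np.radians(2.8); d=np.array([np.sin(a),-np.cos(a),0]); x=np.array([np.cos(a),np.sin(a),0]); up=np.array([0,0,1.])
c=np.array([.5195,-.0276,0]); M=c-d*.0625+up*.043
v=d*.028+up*(-.016)-x*.039
tz=(d-up)/2**.5; G=M+v
bay=np.array([.547,-.009,0])
F=bay+up*.128+(-up*.028+d*(-.016)-x*.039); fz=(-up-d)/2**.5
E
python3 - <<'E'
from g import *
ok=None
for k in (1,-1):
    r=rv(tz,k*x); Q=R.from_rotvec(np.pi/2*np.cross(d,-up)); rf=(Q*R.from_rotvec(r)).as_rotvec()
    L=[ik(G-.1*tz,r),ik(G,r),ik(G+up*.15,r),ik(F+up*.12,rf),ik(F,rf)]
    print(k,*[None if q is None else np.round(q,2) for q in L],sep="\n")
    if all(q is not None for q in L) and (ok is None): ok=(k,r)
k,r=ok
let_go(); movep(G-.1*tz+up*.03,r); st(); move_l(G-.1*tz,.2)
print(move_l(G,.1,until_force=10)); st()
f=grab_frame("scene"); w=grab_frame("wrist")
im=np.hstack([f["img"][130:300,230:450].repeat(2,0).repeat(2,1),cv2.resize(w["img"],(360,340))[:, :]])
cv2.imwrite("pics/g1.png",im[:,:,::-1])
E
```

```text
1
[ 0.42  0.64 -0.35  0.94 -0.72  2.08]
[ 0.3   0.69 -0.5   0.62 -0.76  1.91]
[ 0.3   0.46 -0.4   0.95 -0.76  1.91]
[-0.52  0.53 -0.17  1.35  0.64  0.84]
[-0.52  0.68 -0.28  1.11  0.64  0.84]
-1
[ 0.42  0.64 -0.35  0.94 -0.72 -1.06]
[ 0.3   0.69 -0.5   0.62 -0.76 -1.23]
[ 0.3   0.46 -0.4   0.95 -0.76 -1.23]
[-0.52  0.53 -0.17  1.35  0.64 -2.3 ]
[-0.52  0.68 -0.28  1.11  0.64 -2.3 ]
 20.0 [0.476 0.076 0.128] [ 0.3 -0.1 -0.1] 1.0
False
 21.4 [0.479 0.005 0.027] [ 0.6  0.2 -0.1] 1.0
```

View pics/g1.png

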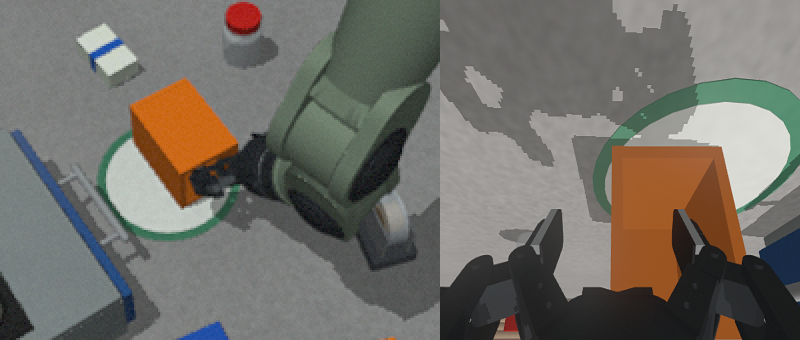

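The view shows one finger inside the mouth and one outside the near wall (wrist view column ~612, midway between the pads). I'll grip, turn the tub over and place it.

```bash
python3 - <<'E'
from g import *
s=get_state(); r=s["eef_rot"]; Q=R.from_rotvec(np.pi/2*np.cross(d,-up)); rf=(Q*R.from_rotvec(r)).as_rotvec()
grab(90); st("grip"); print(get_state()["grasp_force"])
p=get_state()["position"]
move_l(p+up*.15,.15); st("lift")
movep(F+up*.15,rf); st("turned"); print(get_state()["grasp_force"])
move_l(F+up*.025,.15)
f=grab_frame("scene"); t=grab_frame("top")
im=np.hstack([f["img"][110:290,220:420].repeat(2,0).repeat(2,1),t["img"][110:290,250:450].repeat(2,0).repeat(2,1)])
cv2.imwrite("pics/g2.png",im[:,:,::-1])
E
```

```text
grip 22.2 [0.479 0.005 0.027] [-0.5  0.9  0.9] 0.08
87.79369354248047
lift 23.4 [0.478 0.005 0.176] [ 0.5 -0.2 -4.2] 0.08
turned 24.6 [0.506 0.006 0.249] [ 0.1 -0.2 -4.4] 0.08
87.73527145385742
```

View pics/g2.png

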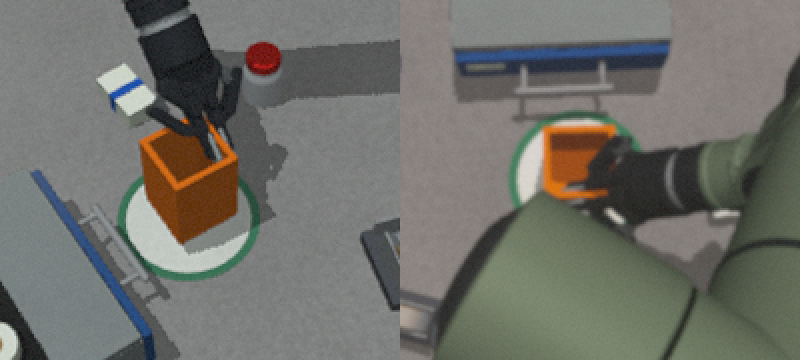

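```bash
python3 - <<'E'
from g import *
print(move_l(F-up*.008,.04,until_force=5)); st("down")
let_go(); sleep(.2)
p=get_state()["position"]
move_l(p-.12*fz,.12); st("back"); p=get_state()["position"]
move_l(p+[-.1,-.08,.1],.3); sleep(.3); st()
f=grab_frame("scene"); t=grab_frame("top")
im=np.hstack([f["img"][110:290,220:420].repeat(2,0).repeat(2,1),t["img"][110:290,250:450].repeat(2,0).repeat(2,1)])
cv2.imwrite("pics/g3.png",im[:,:,::-1])
for n,z in (("tags",0),("dispenser",0),("jar",0),("tub",.125),("tub_base",.0)):
    print(n,[(round(q["score"],2),np.round(ray(t,q["centre"],z),3)) for q in tip_of("top",n)[:2]])
E
```

```text
True
down 26.4 [0.507 0.005 0.096] [ 0.2 -0.   4.2] 0.08
back 28.5 [ 0.51  -0.079  0.179] [-1.6 -0.6 -0.1] 1.0
 29.5 [ 0.41  -0.158  0.279] [-0.2  0.6 -0.7] 1.0
tags [(0.8, array([ 0.531, -0.246,  0.   ]))]
dispenser [(0.8, array([0.368, 0.178, 0.   ]))]
jar []
tub [(0.92, array([0.487, 0.317, 0.125])), (0.72, array([0.639, 0.25 , 0.125]))]
tub_base [(0.91, array([ 0.556, -0.01 ,  0.   ])), (0.64, array([0.707, 0.309, 0.   ]))]
```

View pics/g3.png

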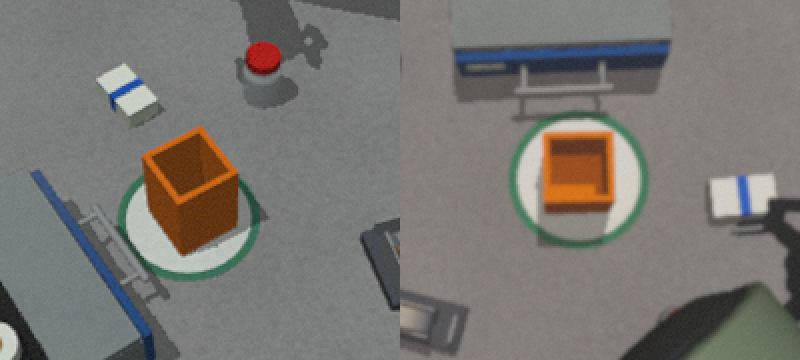

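The tub stands mouth-up near the middle of the disc (top half of the picture, ~578,170). The drawer is shut, and the tags, jar and dispenser are where they were.

```bash
python3 -c "
from cell import *
print(sign_off())"
```

```text
the job is handed in; nothing more can be done
None
```

The drawer is pushed home and still shut, and the orange tub stands mouth-up wholly on the disc, with the tape dispenser, jar and tags not shifted; I handed the job in at about 30 s on the clock and got no verdict back.

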